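# Tighten the rotor nut and close the centrifuge

## Task

Get the bench centrifuge ready to run: take the T-shaped key from the shallow tray, set its slotted foot over the fin of the rotor nut deep in the bowl and turn the nut clockwise until it comes up against its stop. Stand the key back upright in the tray, then lower the open lid gently until it is fully shut, without letting it drop. Leave the other things on the bench undisturbed.

Things in the scene. Friction and masses are not known exactly. Their poses are not given: they have to be found in the camera images.
- centrifuge: White bench centrifuge, fixed, on either side of the bench. Origin: centre of the housing on the bench; x to its rear (hinge), z up. Housing x -75 to 125 mm, y +-110 mm, top 95 mm high; in front of it a sloping panel, x -158 to -75 mm, at most 66 mm high. In its round bowl (104 mm wide, axis at x = -5 mm) stands an aluminium collar, bore 52 mm, rim 76 mm above the bench, the nut at its bottom.
- nut_fin (a point): Middle of the top edge of the rotor nut's fin, on the nut's axis, 56 mm above the bench (20 mm below the collar's rim). The fin is an upright steel plate 30 mm long, 6 mm thick, 9 mm high above the nut's round seat. The point turns with the nut: x along the fin, z up. Same either way round.
- nut (a joint): Turn of the rotor nut, rad: grows clockwise seen from above, from 0 (loose) to 0.9 (tight, hard stop); starts at 0 to 0.35. In the centrifuge's frame the fin points 0.45 minus this value (rad, counter-clockwise from x). Stays where it is left; takes about 0.06 N m.
- lid (a joint): Opening of the lid, rad: 0 shut, resting on the housing, 1.57 upright, 1.75 fully open. The lid (0.36 kg, plate 160 x 190 x 10 mm) swings about a level axis along the centrifuge's y, forward and down (towards -x) to shut. It starts near upright, held by the hinge's friction; below about 1.3 it falls by itself unless held.
- lid_hinge (a point): Point on the lid's hinge axis at the middle of its width: x = 100 mm in the centrifuge's frame, 100 mm above the bench. It turns with the lid; at joint 0 its axes are those of the centrifuge.
- lid_bar (a point): Middle of the lid's handle bar: round steel, 12 mm thick, 90 mm long along y, on two arms; 40 mm clear between bar and lid plate, 78 mm between the arms. At lid angle a, in the centrifuge's frame, x = 100 - 206 cos a + 3 sin a, z = 100 + 206 sin a + 3 cos a (mm). It can be pinched from above through the whole swing, turning between the pads.
- tray: Shallow white tray, 170 x 170 mm, walls 4 mm thick and 16 mm high, floor 4 mm above the bench, fixed to the bench. Origin: centre of its underside.
- key: Loose steel T-key, 111 mm tall, 0.15 to 0.31 kg, upright in the tray. Origin: centre of the foot's underside; z up. Crossbar along x, 90 x 12 x 12 mm, centre 105 mm above the origin; stem 12 mm thick. Foot 28 (x) x 29 (y) x 16 mm, with a slot along x, 11 mm wide, 10 mm deep, open below. Fully on the nut the origin is 9 mm below the fin's top edge. Same either way round.
- vial: Small capped glass vial, 22 mm across, 45 mm tall, standing loose in a corner of the tray; leave it. Origin: centre of its underside.
- beaker: Glass beaker, 64 mm across, 85 mm tall, loose, to the right; leave it. Origin: centre of its underside.
- jar: White jar, 56 mm across, 60 mm tall, loose, to the left; leave it. Origin: centre of its underside.
- reagent_bottle: Brown glass bottle, 66 mm across, 150 mm tall, loose, to the right; leave it. Origin: centre of its underside.
- screwdriver: Black-handled screwdriver, 170 mm long, lying loose on the left; leave it.
Things that resemble listed ones, but are neither listed nor needed, are in the scene too. Of the things that look like the key, the middle-sized one is meant.

How it is judged:
By the outcome, as a careful person would: the job done as asked, in the order asked, and still so for the second after the job is handed in, with the robot touching nothing.
It also fails if it takes over 72 s, if anything falls off the work surface, if the arm or the gripper's body presses on something with over 40 N, if the wrist force passes 120 N, or if a joint passes its speed limit or range.

## Robot

A 6-joint arm with a two-finger parallel gripper is mounted at the origin on the work surface. World frame = base frame: x ahead of the robot, y to its left, z up, the work surface at z = 0. Lengths are in mm, angles in rad, forces in N, time in s.
With the tool pointing down it reaches from about 400 to 825 mm from the base axis. Payload 7 kg.
Tool frame: the origin (TCP) lies at the very end of the fingers, on their centre line; the grasp point (between the pads) lies 19 mm behind it (arm.hold_point_z is the distance from the TCP to the grasp point, in mm); x points along the fingers, y is the direction in which the jaws open and shut, and the axes are right-handed (so a half turn about x gives the same grasp; the last joint's range is limited). The gripper opens to 85 mm and grips with 20 to 120 N. Pads are 22 mm wide; open, the fingers measure 114 mm over their backs; the gripper's body (76 mm by 85 mm) begins 54 mm behind the grasp point. The pads swing forward as they close: fully open they stand 13 mm farther back than shut.
Start: joints at [-1.057, 0.359, 0.012, 0, -1.224, -0.288], TCP at [151.098, -657.849, 231.302] pointing down, gripper open.
Joint ranges: [-3.07, 3.07], [-1.43, 2.12], [-1.02, 1.25], [-3.03, 1.67], [-3.05, -0], [-3.03, 3.03]. Speed limits (rad/s): [2.39, 2.39, 3.01, 3.14, 3.14, 3.14].

## Interface

Orientations are given as a unit quaternion [w, x, y, z].
In Python, from plant import arm gives the robot as it stands. The module is installed in compiled form; this text tells all that it offers.
- The arm moves only by the tool play_rows, never from a script. Its argument "increments" is text: rows parted by semicolons, each of 7 numbers parted by spaces: the shift along the tool's x, y, z in units of 50 mm (1.0 is 50 mm), then the turn, a rotation vector about the tool's x, y, z in degrees, then the finger opening in mm, from 0 to 85.4. In form: tx ty tz rx ry rz gripper; .... A call has 1 to 10 rows; each row is the pose to reach, as a shift and turn from the pose commanded when the call began, along the tool's axes at that moment; what a row does not reach only later rows make up. A row lasts 1/8 s, in which the tool goes at most 62.5 mm and 10.7 degrees, less where a joint would pass 70% of its speed; a pose out of reach is approached as far as the arm can. A call with a gripper value outside its range is refused whole. The fingers move at their own pace and stop on an object; "grip_force" is the grip in N (left out, the last holds). Time passes only in rows, so rows that repeat a pose let the fingers close. It gives the time, the measured TCP pose, the force and the opening at its end, in the units of the state.
- arm.sense(): the state, without advancing time (a new reading comes with each control period).
- arm.grab_frame(name): name is "scene" or "top"; returns the picture (420x560x3 uint8, red, green, blue); there is no depth.
- arm.camera_model(name): a dict with "camera_matrix" (3x3 intrinsics, pixels), "D" ([k1, k2, p1, p2, k3] as OpenCV has them; the pictures are not rectified), "R" (3x3) and "t" (3): a world point X has camera coordinates R X + t. Camera axes: x right, y down, z forward; pixel columns grow to the right and rows downward; lengths in mm; the calibration is good to about 2 mm. A picture is of the moment at which its call begins. camera_model takes no time and is no camera call.
- arm.close_job(): hands the job in, once; it reports no verdict.
Trained networks look in the newest picture that a camera, given by its name, has taken for a name from the list of things; names that differ only in an ending like _2 or _b are one class to them, and where a whole thing is asked for, a point or a joint stands for the part that bears it (a point fixed in the world has none). Each returns a list of dicts, best first, with "p" (0 to 1); they miss things now and then, are a little off and sometimes report something else, mostly with a low value. They report only what shows in the picture. A call takes as long as a camera call. They do not tell look-alikes from the thing itself.
- arm.spot_in(camera, name): "extent" ([left, top, right, bottom] in pixels, round what is visible of it).
The state is a dict: "clock": time; "qpos": joint angles; "qvel": joint speeds; "effort": joint torques, N m; "tcp_pos": TCP position; "orientation": TCP orientation; "wrist_force": force on the tool from outside, world axes, zero at the start; "moment": the same for the moment, N m; "grip_width": finger opening in mm.
Only numpy, scipy, OpenCV 4.12 (cv2) and the standard library are available. Lean on these libraries where they do the work, as an engineer would, in place of code of your own. Each camera call takes 0.05 s, during which the arm holds its last target. There are 200 camera calls.

## Working session

There is one attempt and no reset: what is moved stays moved. The work goes in short steps, Python scripts to look and compute and a tool call to move; the robot and the scene stay as the last step left them, time stands still between calls to the robot, and variables do not carry over. Pictures are saved under pics/ and viewed, about 8 in all and at most 12, crops included, and the job is handed in when it is done.

Besides the shell and the picture viewer there is one more tool, called after ">>>" in YAML: its name, and indented under it one key for each argument. play_rows: Moves the arm, as the interface text tells. Its arguments: {"type":"object","properties":{"increments":{"type":"string"},"grip_force":{"type":"number"}},"required":["increments"]}

```bash
mkdir -p pics; python3 - <<'E'
from plant import arm
import cv2,numpy as np
for c in ("scene","top"):
    im=arm.grab_frame(c); cv2.imwrite(f"pics/{c}0.png",im[:,:,::-1])
    m=arm.camera_model(c); print(c,np.round(m["camera_matrix"],1).tolist(),m["D"],np.round(m["R"],4).tolist(),np.round(m["t"],1))
    for n in ("centrifuge","nut_fin","lid","lid_bar","tray","key","vial"):
        print(n,[(np.round(d["extent"]).tolist(),round(d["p"],2)) for d in arm.spot_in(c,n)][:4])
print(arm.sense(),arm.hold_point_z)
E
```

```text
scene [[423.3, 0.0, 277.5], [0.0, 423.3, 208.9], [0.0, 0.0, 1.0]] [-0.04448542  0.          0.          0.          0.        ] [[-0.8437, 0.5368, 0.0074], [0.3542, 0.5669, -0.7437], [-0.4034, -0.6248, -0.6684]] [ 388.7  -92.1 1544.7]
centrifuge [([187.0, 132.0, 288.0, 237.0], 0.82)]
nut_fin []
lid [([180.0, 130.0, 210.0, 210.0], 0.64)]
lid_bar [([182.0, 132.0, 207.0, 209.0], 0.73)]
tray [([245.0, 243.0, 324.0, 308.0], 0.84)]
key [([272.0, 230.0, 295.0, 271.0], 0.76), ([382.0, 218.0, 405.0, 279.0], 0.68), ([343.0, 238.0, 347.0, 266.0], 0.54), ([183.0, 130.0, 211.0, 211.0], 0.29)]
vial []
top [[515.9, 0.0, 278.5], [0.0, 515.9, 214.4], [0.0, 0.0, 1.0]] [-0.02633712  0.          0.          0.          0.        ] [[0.0194, -0.9998, 0.0048], [-0.9858, -0.0199, -0.1668], [0.1668, -0.0015, -0.986]] [ -34.1  465.1 1391.6]
centrifuge [([285.0, 115.0, 385.0, 256.0], 0.68)]
nut_fin [([327.0, 189.0, 342.0, 202.0], 0.75)]
lid [([307.0, 116.0, 389.0, 159.0], 0.76)]
lid_bar [([306.0, 120.0, 392.0, 161.0], 0.76)]
tray [([327.0, 189.0, 338.0, 200.0], 0.41)]
key [([216.0, 171.0, 229.0, 203.0], 0.67), ([118.0, 261.0, 168.0, 293.0], 0.58)]
vial []
{'clock': 0.8, 'qpos': array([-1.05689292e+00,  3.58534697e-01,  1.18697660e-02,  1.21219710e-05,
       -1.22411889e+00, -2.88109579e-01]), 'qvel': array([-0.00168137, -0.0016938 , -0.00041723,  0.00068178, -0.00086785,
        0.00094098]), 'effort': array([ 9.47965964e-04, -5.82880855e+01,  2.93648404e+01,  6.94149971e+00,
       -2.87516687e-04,  9.66415598e-06]), 'tcp_pos': array([ 151.08661815, -657.82829775,  231.3335077 ]), 'orientation': array([ 0.70260313, -0.07966779,  0.7026071 ,  0.0796565 ]), 'wrist_force': array([0.02933023, 0.10484863, 0.03185926]), 'moment': array([-0.01291282, -0.00259835, -0.01809542]), 'grip_width': 85.68753856808469} 18.700000000000003
```

View pics/scene0.png

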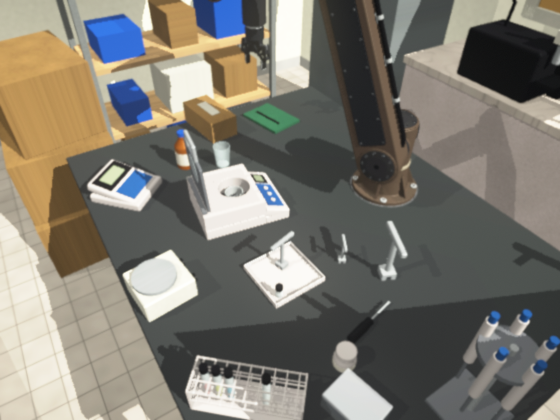

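View pics/top0.png

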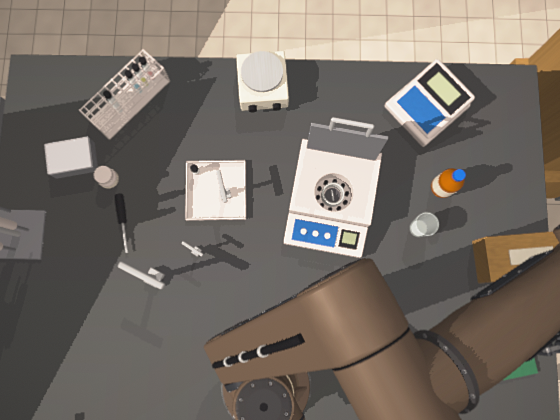

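The top view shows the tray with its key at about (222,187), the vial's black cap at (194,168) and the centrifuge bowl at (334,193). A small key is at (192,250) and a large one at (142,275), so the one in the tray is the middle-sized one.

```bash
python3 - <<'E'
import cv2
t=cv2.imread("pics/top0.png"); s=cv2.imread("pics/scene0.png")
f=lambda im,x,y,w,h,k:cv2.resize(im[y:y+h,x:x+w],None,fx=k,fy=k,interpolation=cv2.INTER_CUBIC)
cv2.imwrite("pics/tc.png",f(t,180,112,215,148,3.7))
cv2.imwrite("pics/sc.png",f(s,176,125,154,188,3.19*1.0)) 
E
```

```text
(no output)
```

View pics/tc.png

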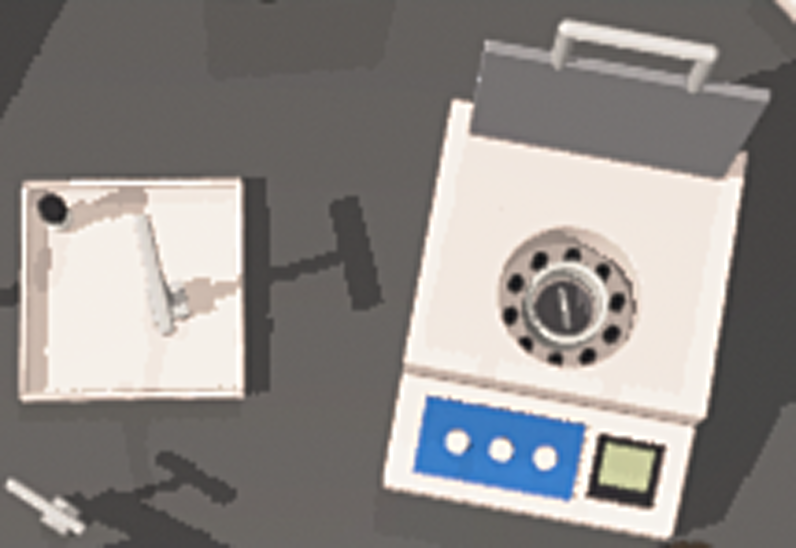

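View pics/sc.png

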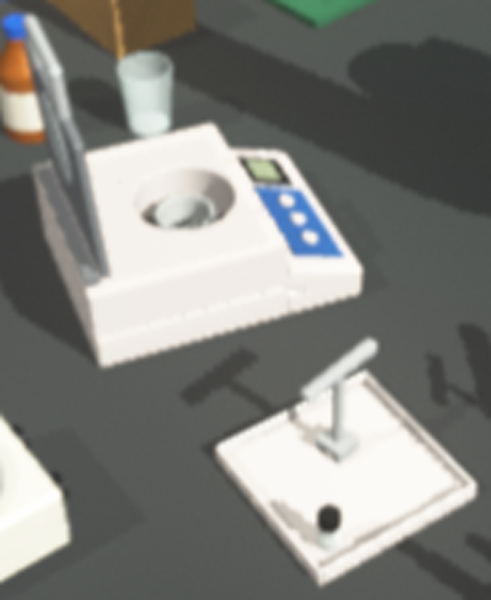

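The crops show the collar centre at about (333,194), the fin nearly vertical in the image, the key's crossbar from (219,170) to (225,202), and four clean tray corners. The lid is near upright. Next I fit the poses to these points.

```bash
cat > h.py <<'E'
import numpy as np,cv2
from scipy.optimize import least_squares
from scipy.spatial.transform import Rotation as Ro
from plant import arm
def proj(c,X):
    m=arm.camera_model(c); X=np.atleast_2d(np.asarray(X,float))
    return cv2.projectPoints(X,cv2.Rodrigues(np.array(m["R"]))[0],np.array(m["t"],float),np.array(m["camera_matrix"]),np.array(m["D"]))[0].reshape(-1,2)
def place(p,X):
    c,s=np.cos(p[2]),np.sin(p[2]); X=np.atleast_2d(np.asarray(X,float))
    return np.c_[p[0]+c*X[:,0]-s*X[:,1],p[1]+s*X[:,0]+c*X[:,1],X[:,2]]
def pose():
    s=arm.sense(); q=s["orientation"]; return np.array(s["tcp_pos"]),Ro.from_quat([q[1],q[2],q[3],q[0]])
def down(yaw): # tool x down, tool y at world heading yaw
    x=np.array([0,0,-1.]); y=np.array([np.cos(yaw),np.sin(yaw),0]); return Ro.from_matrix(np.c_[x,y,np.cross(x,y)])
def row(pos,yaw,P=None):
    p,R=P or pose(); d=R.inv().apply(np.asarray(pos,float)-p)/50
    best=min(((R.inv()*down(y)).as_rotvec(degrees=True) for y in (yaw,yaw+np.pi)),key=np.linalg.norm)
    return np.round(np.r_[d,best],3)
E
python3 - <<'E'
from h import *
T=lambda x,y:np.array([(x+.5)/3.7-.5+180,(y+.5)/3.7-.5+112])
S=lambda x,y:np.array([(x+.5)/3.19-.5+176,(y+.5)/3.19-.5+125])
# centrifuge: (cam, pix, model point)
C=[("top",T(405,370),[-75,110,95]),("top",T(705,418),[-75,-110,95]),("top",T(455,100),[125,110,95]),("top",T(745,154),[125,-110,95]),
("top",T(566,305),[-5,0,76]),("top",T(568,297),[-5,0,95]),
("scene",S(103,365),[125,110,0]),("scene",S(105,280),[125,110,95]),("scene",S(183,208),[-5,0,76]),("scene",S(185,200),[-5,0,95])]
def fc(p):
    return np.concatenate([proj(c,place(p,X))[0]-u for c,u,X in C])
r=least_squares(fc,[500,-100,-.15],loss="soft_l1",x_scale=[10,10,.1]); print("cent",r.x,np.round(r.fun.reshape(-1,2),1).tolist())
pc=r.x
bar=lambda a,y:[100-206*np.cos(a)+3*np.sin(a),y,100+206*np.sin(a)+3*np.cos(a)]
fl=lambda q:np.concatenate([proj("top",place(pc,[bar(q[0],y)]))[0]-u for y,u in((45,T(562,27)),(-45,T(715,50)))])
r=least_squares(fl,[1.5]); print("lid",r.x,r.fun)
m=arm.camera_model("top")
def ray(c,u,z):
    m=arm.camera_model(c);v=cv2.undistortPoints(np.array([[u]],float),np.array(m["camera_matrix"]),np.array(m["D"]))[0,0]
    R=np.array(m["R"]);o=-R.T@m["t"];d=R.T@np.r_[v,1];return o+d*(z-o[2])/d[2]
a,b=ray("top",T(561,292),56),ray("top",T(569,325),56);d=a-b
print("fin",a,b,np.linalg.norm(d),"world ang",np.arctan2(d[1],d[0]),"rel",np.arctan2(d[1],d[0])-pc[2], "nutmid",(a+b)/2,"axis",place(pc,[-5,0,56]))
K=[("top",T(142,213),[45,0,115]),("top",T(168,333),[-45,0,115]),("scene",S(307,392),[45,0,110]),("scene",S(374,347),[-45,0,110]),("scene",S(337,443),[0,0,12])]
fk=lambda p:np.concatenate([proj(c,place(p,X))[0]-u for c,u,X in K])
r=least_squares(fk,[500,100,.15],x_scale=[10,10,.1]);print("key",r.x,np.round(r.fun.reshape(-1,2),1).tolist())
W=[("top",T(22,182),[85,85,16]),("top",T(243,180),[85,-85,16]),("top",T(243,400),[-85,-85,16]),("top",T(20,402),[-85,85,16])]
ft=lambda p:np.concatenate([proj(c,place(p,X))[0]-u for c,u,X in W])
r=least_squares(ft,[500,100,0.],x_scale=[10,10,.1]);print("tray",r.x,np.round(r.fun.reshape(-1,2),1).tolist())
print("vial",ray("top",T(53,210),49))
E
```

```text
cent [ 5.24475965e+02 -1.72919056e+02 -1.58258674e-01] [[-0.1, -1.3], [0.3, 0.2], [-1.0, 0.7], [0.2, 0.0], [0.4, -0.4], [0.7, 0.3], [0.3, 0.4], [-3.6, 5.0], [1.5, 0.2], [0.5, -1.8]]
lid [1.64749569] [ 1.60185178 -0.1926099  -1.55182566  0.23288697]
fin [ 532.47644511 -169.31803661   56.        ] [ 507.46972161 -175.33508532   56.        ] 25.720441198123016 world ang 0.2361285192610079 rel 0.3943871933031133 nutmid [ 519.97308336 -172.32656097   56.        ] axis [[ 519.53844896 -172.13106181   56.        ]]
key [5.27976292e+02 1.28837996e+02 2.35912620e-01] [[-0.2, -0.1], [-0.6, -0.1], [-1.0, 0.9], [0.3, -1.7], [0.5, -0.5]]
tray [5.36125105e+02 1.55977849e+02 3.24499410e-02] [[0.3, 0.6], [-0.1, 0.4], [-0.0, -0.6], [-0.2, -0.4]]
vial [589.56660171 214.04225132  49.        ]
```

```bash
python3 - <<'E'
from h import *
p,R=pose();print(p,R.as_matrix().round(3).tolist())
print(row([430,-330,260],.236+np.pi/2),row([528,128.8,230],.236+np.pi/2))
E
```

```text
[ 151.08661815 -657.82829775  231.3335077 ] [[-0.0, -0.224, 0.975], [-0.0, 0.975, 0.224], [-1.0, -0.0, -0.0]]
[-5.730e-01  5.141e+00  6.905e+00 -5.850e-01 -0.000e+00  1.000e-03] [ 2.6000e-02  1.3646e+01  1.0869e+01 -5.8500e-01 -0.0000e+00  1.0000e-03]
```

>>> play_rows:
  increments: "-0.57 5.14 6.9 -0.6 0 0 85;-0.57 5.14 6.9 -0.6 0 0 85;-0.57 5.14 6.9 -0.6 0 0 85;-0.57 5.14 6.9 -0.6 0 0 85;-0.57 5.14 6.9 -0.6 0 0 85;-0.57 5.14 6.9 -0.6 0 0 85;-0.57 5.14 6.9 -0.6 0 0 85;-0.57 5.14 6.9 -0.6 0 0 85;0.03 13.65 10.87 -0.6 0 0 85;0.03 13.65 10.87 -0.6 0 0 85"
  grip_force: 60

```text
clock: 2.05
tcp_pos: [455.6, -207.6, 251.7]
orientation: [0.702, -0.083, 0.702, 0.082]
wrist_force: [2.3, -0.1, 0.1]
grip_width: 85.0
```

```bash
python3 - <<'E'
from h import *
print(pose()[0],row([528,128.8,200],.236+np.pi/2))
E
```

```text
[ 455.63132178 -207.62613105  251.65082212] [ 1.032e+00  6.210e+00  2.967e+00 -1.240e-01 -0.000e+00  5.000e-03]
```

>>> play_rows:
  increments: "1.03 6.2 2.95 0 0 0 85;1.03 6.2 2.95 0 0 0 85;1.03 6.2 2.95 0 0 0 85;1.03 6.2 2.95 0 0 0 85;1.03 6.2 2.95 0 0 0 85;1.03 6.2 2.95 0 0 0 85;1.03 6.2 2.95 0 0 0 85;1.03 6.2 2.95 0 0 0 85"

```text
clock: 3.05
tcp_pos: [526.6, 127.1, 200.2]
orientation: [0.702, -0.083, 0.702, 0.083]
wrist_force: [-0.2, -0.2, 0.2]
grip_width: 85.1
```

```bash
python3 - <<'E'
from h import *
print(pose()[0],row([528,128.8,90],.236+np.pi/2))
for c in("top","scene"): cv2.imwrite(f"pics/{c}1.png",arm.grab_frame(c)[:,:,::-1])
t=cv2.imread("pics/top1.png");s=cv2.imread("pics/scene1.png")
f=lambda im,x,y,w,h:cv2.resize(im[y:y+h,x:x+w],(400,400),interpolation=cv2.INTER_CUBIC)
cv2.imwrite("pics/m1.png",np.hstack([f(t,170,130,100,100),f(s,235,190,100,100)]))
E
```

```text
[526.6058814  127.07832865 200.2340617 ] [ 2.205  0.027  0.036  0.003 -0.027  0.013]
```

View pics/m1.png

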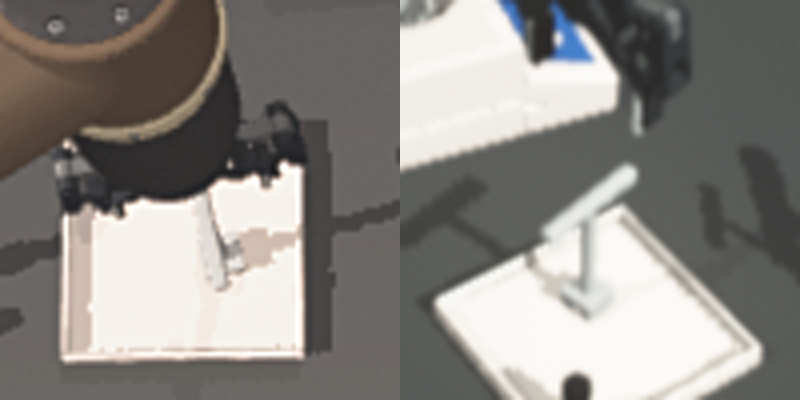

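The fingers straddle the crossbar, with the key between them in both views, so I descend and grip.

>>> play_rows:
  increments: "1 0.03 0.04 0 0 0 85;2 0.03 0.04 0 0 0 85;2.2 0.03 0.04 0 0 0 85;2.2 0.03 0.04 0 0 0 85;2.2 0.03 0.04 0 0 0 5;2.2 0.03 0.04 0 0 0 5;2.2 0.03 0.04 0 0 0 5;2.2 0.03 0.04 0 0 0 5;2.2 0.03 0.04 0 0 0 5;2.2 0.03 0.04 0 0 0 5"
  grip_force: 60

```text
clock: 4.4
tcp_pos: [528.6, 129.7, 90.9]
orientation: [0.702, -0.083, 0.702, 0.083]
wrist_force: [-0.8, -1.4, 5.0]
grip_width: 10.6
```

>>> play_rows:
  increments: "-0.3 0 0 0 0 0 5;-1 0 0 0 0 0 5;-2 0 0 0 0 0 5;-2.7 0 0 0 0 0 5;-2.7 0 0 0 0 0 5;-2.7 0 0 0 0 0 5"

```text
clock: 5.15
tcp_pos: [527.7, 129.6, 225.0]
orientation: [0.702, -0.083, 0.702, 0.083]
wrist_force: [0.4, 0.1, -2.9]
grip_width: 11.1
```

```bash
python3 - <<'E'
from h import *
s=arm.sense();print(s["tcp_pos"],s["wrist_force"],s["moment"],s["grip_width"],row([519.5,-172.1,225],.236+np.pi/2))
E
```

```text
[527.6942395  129.59089852 225.04251768] [ 0.3962926   0.13602908 -2.87779867] [ 0.01040662  0.0390893  -0.02866306] 11.095861629659487 [-1.000e-03 -5.828e+00 -1.570e+00 -0.000e+00 -4.000e-02 -2.500e-02]
```

>>> play_rows:
  increments: "0 -1 -0.27 0 0 0 5;0 -2 -0.54 0 0 0 5;0 -3 -0.81 0 0 0 5;0 -4 -1.08 0 0 0 5;0 -5 -1.35 0 0 0 5;0 -5.83 -1.57 0 0 0 5;0 -5.83 -1.57 0 0 0 5;0 -5.83 -1.57 0 0 0 5"

```text
clock: 6.15
tcp_pos: [519.6, -172.1, 224.1]
orientation: [0.701, -0.083, 0.703, 0.083]
wrist_force: [0.6, 0.2, -1.2]
grip_width: 10.5
```

```bash
python3 - <<'E'
from h import *
p,R=pose();print(p,R.as_matrix()[:,1])
for c in("top","scene"): cv2.imwrite(f"pics/{c}2.png",arm.grab_frame(c)[:,:,::-1])
t=cv2.imread("pics/top2.png");s=cv2.imread("pics/scene2.png")
f=lambda im,x,y,w,h:cv2.resize(im[y:y+h,x:x+w],(400,400),interpolation=cv2.INTER_CUBIC)
cv2.imwrite("pics/m2.png",np.hstack([f(t,284,110,100,100),f(s,190,100,90,90)]))
E
```

```text
[ 519.55919642 -172.05276438  224.12946075] [-2.33133133e-01  9.72444460e-01  8.45605041e-04]
```

View pics/m2.png

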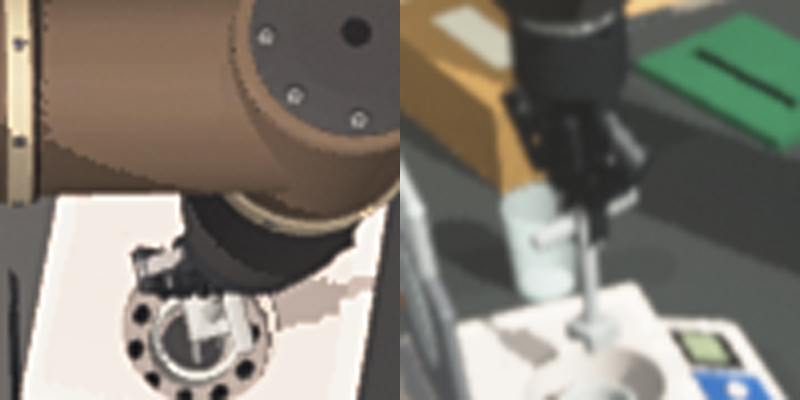

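```bash
python3 - <<'E'
from h import *
p,R=pose(); yaw=np.arctan2(*R.as_matrix()[[1,0],1])-np.pi/2
P=[p[0],p[1],yaw]; o=p[2]-86.9
print(yaw)
pts=[[sx*45,sy*6,105+sz*6+o] for sx in(-1,1) for sy in(-1,1) for sz in(-1,1)]+[[sx*14,sy*14.5,z+o] for sx in(-1,1) for sy in(-1,1) for z in(0,16)]
W=place(P,pts); outs=[]
for c,(x,y,w,h) in {"top":(314,160,50,50),"scene":(205,140,55,55)}.items():
    im=cv2.imread(f"pics/{c}2.png"); k=400/w; big=cv2.resize(im[y:y+h,x:x+w],(400,400),interpolation=cv2.INTER_CUBIC)
    u=(proj(c,W)-[x,y]+.5)*k
    for b in(0,8):
        for i in range(8):
            for j in(1,2,4):
                if not i&j: cv2.line(big,tuple(map(int,u[b+i])),tuple(map(int,u[b+(i|j)])),(0,0,255) if b else (0,200,0),1)
    th=np.linspace(0,6.28,40)
    e=place([524.5,-172.9,-.158],np.c_[-5+26*np.cos(th),26*np.sin(th),76+0*th]); e=(proj(c,e)-[x,y]+.5)*k
    cv2.polylines(big,[e.astype(int)],True,(255,0,0),1)
    f=place([519.5,-172.1,.236],[[-15,0,56],[15,0,56]]);f=(proj(c,f)-[x,y]+.5)*k
    cv2.line(big,tuple(map(int,f[0])),tuple(map(int,f[1])),(255,0,255),1)
    outs.append(big)
cv2.imwrite("pics/o2.png",np.hstack(outs))
E
```

```text
0.23707126781489474
```

View pics/o2.png

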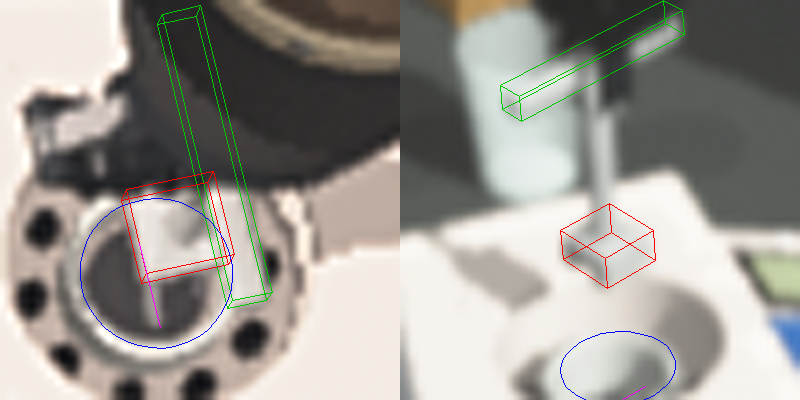

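Predicted and seen agree within about 1 px in both views. The top view (the more trustworthy one here) shows the foot centred on the fin line. I descend carefully, watching the force.

>>> play_rows:
  increments: "0.5 0 0 0 0 0 5;1 0 0 0 0 0 5;1.3 0 0 0 0 0 5;1.5 0 0 0 0 0 5;1.5 0 0 0 0 0 5;1.55 0 0 0 0 0 5;1.6 0 0 0 0 0 5"

```text
clock: 7.12
tcp_pos: [520.6, -172.1, 145.9]
orientation: [0.703, -0.083, 0.702, 0.083]
wrist_force: [0.5, -0.3, -1.0]
grip_width: 10.8
```

>>> play_rows:
  increments: "0.03 0 0 0 0 0 5;0.06 0 0 0 0 0 5;0.09 0 0 0 0 0 5;0.11 0 0 0 0 0 5;0.13 0 0 0 0 0 5;0.15 0 0 0 0 0 5"

```text
clock: 7.88
tcp_pos: [520.3, -172.1, 137.8]
orientation: [0.702, -0.083, 0.702, 0.083]
wrist_force: [-0.3, -0.5, -1.3]
grip_width: 10.5
```

>>> play_rows:
  increments: "0.03 0 0 0 0 0 5;0.05 0 0 0 0 0 5;0.07 0 0 0 0 0 5;0.09 0 0 0 0 0 5;0.09 0 0 0 0 0 5"

```text
clock: 8.5
tcp_pos: [520.5, -172.2, 133.8]
orientation: [0.702, -0.084, 0.702, 0.083]
wrist_force: [0.3, 0.2, 3.7]
grip_width: 10.6
```

```bash
python3 - <<'E'
from h import *
s=arm.sense();print(s["tcp_pos"],s["wrist_force"],s["moment"],s["qpos"])
E
```

```text
[ 520.47786619 -172.2179227   133.80192001] [0.3367157  0.19005928 3.70936111] [-0.08376892  0.32343761 -0.02475054] [ 3.80977678e-02  2.36911691e-01 -4.02266679e-01  3.91416385e-04
 -9.31027624e-01 -1.37265601e+00]
```

>>> play_rows:
  increments: "-0.01 0 0 5 0 0 5;-0.01 0 0 10 0 0 5;-0.01 0 0 16 0 0 5;-0.01 0 0 22 0 0 5;-0.01 0 0 28 0 0 5;-0.01 0 0 34 0 0 5;-0.01 0 0 38 0 0 5;-0.01 0 0 38 0 0 5"

```text
clock: 9.5
tcp_pos: [520.3, -172.0, 133.8]
orientation: [0.691, 0.15, 0.691, -0.15]
wrist_force: [-0.5, 0.0, -0.1]
grip_width: 11.3
```

```bash
python3 - <<'E'
from h import *
s=arm.sense();p,R=pose();print(p,s["wrist_force"],s["moment"],s["qpos"][5],np.arctan2(*R.as_matrix()[[1,0],1])-np.pi/2)
E
```

```text
[ 520.2568282  -171.97905412  133.83625166] [-0.53067586  0.03348309 -0.14552573] [ 0.29172378  0.07791892 -0.01495982] -2.035389251145677 -0.4264866691043494
```

>>> play_rows:
  increments: "0 0 0 4 0 0 5;0 0 0 8 0 0 5;0 0 0 12 0 0 5;0 0 0 15 0 0 5;0 0 0 17 0 0 5;0 0 0 18 0 0 5"

```text
clock: 10.25
tcp_pos: [520.3, -172.0, 133.8]
orientation: [0.659, 0.256, 0.659, -0.256]
wrist_force: [0.0, 1.4, 0.7]
grip_width: 10.9
```

```bash
cat > st.py <<'E'
from h import *
s=arm.sense();p,R=pose();print(p,s["wrist_force"],s["moment"],s["effort"][5],s["qpos"][5],np.arctan2(*R.as_matrix()[[1,0],1])-np.pi/2)
E
python3 st.py
```

```text
[ 520.33034267 -171.97236856  133.83642008] [0.04203208 1.410811   0.65015725] [ 0.61366776 -0.01802086  0.04884782] 0.03853757050819695 -2.349958752872015 -0.7410209682578791
```

Turning at about 0.05 N·m, which matches the nut's friction. I continue in small steps until the stop shows.

>>> play_rows:
  increments: "0 0 0 1 0 0 5;0 0 0 2 0 0 5;0 0 0 3 0 0 5;0 0 0 4 0 0 5"

```text
clock: 10.75
tcp_pos: [520.4, -172.1, 133.9]
orientation: [0.65, 0.279, 0.65, -0.279]
wrist_force: [-0.1, 1.1, 0.3]
grip_width: 10.9
```

```bash
python3 st.py
```

```text
[ 520.35387547 -172.05163118  133.87940821] [-0.07284158  1.10790281  0.30055684] [ 0.78427414 -0.23839835  0.03568465] 0.17068529035896063 -2.420919234765448 -0.8119459643496708
```

>>> play_rows:
  increments: "0 0 0 1 0 0 5;0 0 0 2 0 0 5;0 0 0 3 0 0 5;0 0 0 4 0 0 5"

```text
clock: 11.25
tcp_pos: [520.3, -172.1, 133.9]
orientation: [0.64, 0.302, 0.64, -0.302]
wrist_force: [0.5, 2.4, -0.5]
grip_width: 10.8
```

```bash
python3 st.py
```

```text
[ 520.29146815 -172.0830308   133.85722088] [ 0.4557171   2.38991921 -0.47976409] [ 0.76702531 -0.2243741   0.44529448] -0.21328491624444723 -2.4905296284026455 -0.8814153858028995
```

The moment about the vertical axis jumped to 0.45 N·m, about 7 times friction, so the nut is at its stop. I press a little more, back off into the slot's play, then lift.

>>> play_rows:
  increments: "0 0 0 1 0 0 5;0 0 0 2 0 0 5;0 0 0 2 0 0 5"

```text
clock: 11.62
tcp_pos: [520.3, -172.1, 133.9]
orientation: [0.634, 0.312, 0.634, -0.313]
wrist_force: [0.6, 0.6, -0.4]
grip_width: 10.9
```

```bash
python3 st.py
```

```text
[ 520.28688895 -172.14922738  133.85690215] [ 0.59197304  0.64920393 -0.36885679] [ 0.45369105 -0.32345156  0.62675394] -0.8075711689889431 -2.5246688914968227 -0.9155647234485038
```

>>> play_rows:
  increments: "0 0 0 -4 0 0 5;0 0 0 -9 0 0 5;0 0 0 -13 0 0 5;0 0 0 -13 0 0 5"

```text
clock: 12.12
tcp_pos: [520.2, -172.3, 133.8]
orientation: [0.665, 0.239, 0.665, -0.239]
wrist_force: [0.1, -0.2, -0.3]
grip_width: 10.5
```

```bash
python3 st.py
```

```text
[ 520.16738409 -172.28596305  133.83293456] [ 0.1100746  -0.16863565 -0.30928955] [ 0.08345868 -0.19661438  0.00110331] 0.5940008908510208 -2.2986546590924064 -0.6899907510094354
```

>>> play_rows:
  increments: "-0.1 0 0 0 0 0 5;-0.3 0 0 0 0 0 5;-0.7 0 0 0 0 0 5;-1.3 0 0 0 0 0 5;-1.85 0 0 0 0 0 5;-1.85 0 0 0 0 0 5;-1.85 0 0 0 0 0 5"

```text
clock: 13.0
tcp_pos: [519.8, -171.9, 226.1]
orientation: [0.665, 0.239, 0.666, -0.239]
wrist_force: [-0.0, 0.0, -3.2]
grip_width: 10.8
```

```bash
python3 - <<'E'
from h import *
p,R=pose();print(p,arm.sense()["wrist_force"],row([528,128,225],.236+np.pi/2))
im=arm.grab_frame("top");cv2.imwrite("pics/top3.png",im[:,:,::-1])
s=arm.grab_frame("scene")[:,:,::-1];cv2.imwrite("pics/scene3.png",s)
f=lambda im,x,y,w,h:cv2.resize(im[y:y+h,x:x+w],(400,400),interpolation=cv2.INTER_CUBIC)
cv2.imwrite("pics/m3.png",np.hstack([f(im[:,:,::-1],308,160,50,50),f(s,195,130,70,70)]))
E
```

```text
[ 519.79768633 -171.94054825  226.09247614] [-0.03647527  0.02057635 -3.20365   ] [ 2.5000e-02  4.7330e+00 -3.6890e+00 -5.3018e+01 -2.3000e-02 -2.2000e-02]
```

View pics/m3.png

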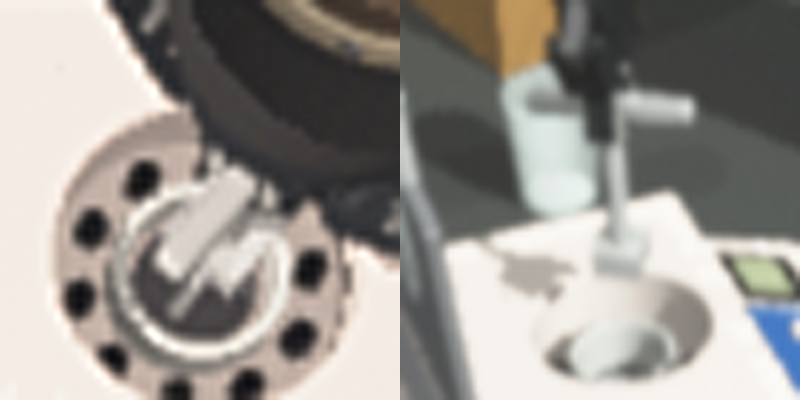

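The fin now points about 39° clockwise of world x (35° expected at the stop), and the key hangs upright. I take it back to the tray.

>>> play_rows:
  increments: "0 0.8 -0.6 -9 0 0 5;0 1.6 -1.2 -18 0 0 5;0 2.4 -1.8 -27 0 0 5;0 3.2 -2.5 -36 0 0 5;0 4 -3.1 -45 0 0 5;0.02 4.73 -3.69 -53 0 0 5;0.02 4.73 -3.69 -53 0 0 5;0.02 4.73 -3.69 -53 0 0 5;0.02 4.73 -3.69 -53 0 0 5"

```text
clock: 14.22
tcp_pos: [527.9, 126.9, 225.0]
orientation: [0.702, -0.083, 0.702, 0.083]
wrist_force: [0.1, -0.8, -1.1]
grip_width: 10.6
```

```bash
python3 - <<'E'
from h import *
p,R=pose();print(p,arm.sense()["wrist_force"],row([528,129,93],.236+np.pi/2))
E
```

```text
[527.94668559 126.8820341  224.98888683] [ 0.08618445 -0.80499865 -1.06016937] [ 2.64   0.042  0.013 -0.072 -0.043  0.015]
```

>>> play_rows:
  increments: "0.8 0 0 0 0 0 5;1.6 0 0 0 0 0 5;2.2 0 0 0 0 0 5;2.5 0 0 0 0 0 5;2.6 0 0 0 0 0 5;2.63 0 0 0 0 0 5;2.65 0 0 0 0 0 5;2.67 0 0 0 0 0 5;2.68 0 0 0 0 0 5;2.68 0 0 0 0 0 5"

```text
clock: 15.48
tcp_pos: [528.1, 127.8, 91.5]
orientation: [0.702, -0.083, 0.702, 0.083]
wrist_force: [0.1, -1.3, -1.6]
grip_width: 10.6
```

```bash
python3 st.py
```

```text
[528.12588605 127.82063322  91.46775954] [ 0.05264382 -1.28666047 -1.56292979] [-0.00040054  0.08586225  0.00529483] -0.00011761316272895783 -1.9326770092925625 0.23632029975592372
```

>>> play_rows:
  increments: "0.01 0 0 0 0 0 5;0.02 0 0 0 0 0 5;0.03 0 0 0 0 0 5;0.03 0 0 0 0 0 5"

```text
clock: 15.98
tcp_pos: [528.6, 127.8, 90.8]
orientation: [0.703, -0.083, 0.702, 0.083]
wrist_force: [-1.6, -0.2, 7.8]
grip_width: 11.0
```

```bash
python3 st.py
```

```text
[528.63837721 127.84343155  90.82537099] [-1.55016029 -0.19390332  7.83277231] [-0.32473133  0.75467532 -0.00798236] -0.0034096708986908197 -1.932694756606046 0.2367197574988249
```

The key is on the tray floor, with the force up by about 9 N. I open gradually and rise.

>>> play_rows:
  increments: "-0.01 0 0 0 0 0 14;-0.01 0 0 0 0 0 20;-0.01 0 0 0 0 0 30;-0.01 0 0 0 0 0 50;-0.01 0 0 0 0 0 70;-0.01 0 0 0 0 0 70;-0.5 0 0 0 0 0 70;-1.2 0 0 0 0 0 70;-2.2 0 0 0 0 0 70;-2.8 0 0 0 0 0 70"

```text
clock: 17.23
tcp_pos: [528.7, 128.0, 232.5]
orientation: [0.703, -0.083, 0.701, 0.084]
wrist_force: [0.5, 0.0, 0.4]
grip_width: 70.0
```

```bash
python3 - <<'E'
from h import *
print(pose()[0])
for c in("scene","top"):
    im=arm.grab_frame(c);cv2.imwrite(f"pics/{c}4.png",im[:,:,::-1])
    for n in("key","lid_bar"): print(c,n,[(np.round(d["extent"]).tolist(),round(d["p"],2)) for d in arm.spot_in(c,n)][:4])
pc=[524.5,-172.9,-.158]
for a in (1.647,1.6):
  b=place(pc,[[100-206*np.cos(a)+3*np.sin(a),0,100+206*np.sin(a)+3*np.cos(a)]])[0]; print(a,b,row(b+[0,0,40],pc[2]))
t=cv2.imread("pics/top4.png");s=cv2.imread("pics/scene4.png")
f=lambda im,x,y,w,h:cv2.resize(im[y:y+h,x:x+w],(400,400),interpolation=cv2.INTER_CUBIC)
cv2.imwrite("pics/m4.png",np.hstack([f(t,300,100,100,100),f(s,176,120,140,160)]))
E
```

```text
[528.73745969 127.99637999 232.49762249]
scene key [([272.0, 231.0, 296.0, 270.0], 0.84), ([379.0, 218.0, 406.0, 279.0], 0.76), ([338.0, 238.0, 349.0, 265.0], 0.56)]
scene lid_bar [([182.0, 133.0, 210.0, 212.0], 0.73)]
top key [([184.0, 240.0, 205.0, 256.0], 0.58), ([217.0, 173.0, 230.0, 203.0], 0.49)]
top lid_bar [([306.0, 121.0, 389.0, 161.0], 0.75)]
1.647 [ 641.69585117 -191.5725845   305.17377858] [-2.3270e+00 -6.7390e+00  7.2400e-01 -6.7423e+01 -8.5000e-02 -4.3000e-02]
1.6 [ 632.15594025 -190.05260925  305.82456366] [-2.3390e+00 -6.6650e+00  5.4600e-01 -6.7423e+01 -8.5000e-02 -4.3000e-02]
```

View pics/m4.png

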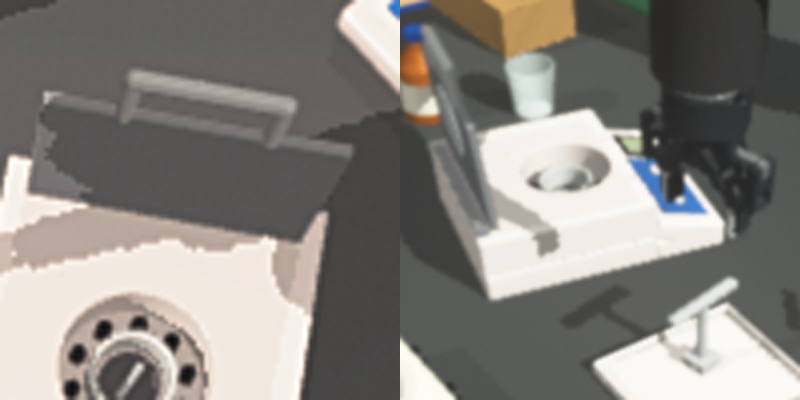

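The key stands upright in the tray and the fin has turned. The bar is at about (332,119)–(374,125) in the top view, with the lid at about 1.65. I rise, then go above the bar.

>>> play_rows:
  increments: "-1.2 0 0 0 0 0 70;-2.2 -0.4 0.1 -8 0 0 70;-2.75 -1.3 0.2 -16 0 0 70;-2.75 -2.4 0.3 -25 0 0 70;-2.75 -3.5 0.4 -34 0 0 70;-2.75 -4.6 0.5 -43 0 0 70;-2.75 -5.7 0.6 -52 0 0 70;-2.75 -6.74 0.72 -61 0 0 70;-2.75 -6.74 0.72 -67.4 0 0 70;-2.75 -6.74 0.72 -67.4 0 0 70"
  grip_force: 40

```text
clock: 18.77
tcp_pos: [641.9, -192.1, 365.2]
orientation: [0.538, -0.458, 0.539, 0.459]
wrist_force: [0.4, 0.7, -0.2]
grip_width: 69.7
```

```bash
python3 - <<'E'
from h import *
s=arm.sense();print(pose()[0],s["qpos"],row([641.7,-191.6,287],-.158),pose()[1].as_matrix()[:,1])
for c in("scene",):
    im=arm.grab_frame(c)[:,:,::-1];cv2.imwrite(f"pics/{c}5.png",im)
t=arm.grab_frame("top")[:,:,::-1]
f=lambda im,x,y,w,h:cv2.resize(im[y:y+h,x:x+w],(400,400),interpolation=cv2.INTER_CUBIC)
cv2.imwrite("pics/m5.png",np.hstack([f(t,300,70,100,100),f(im,150,70,110,110)]))
E
```

```text
[ 641.85972205 -192.07301387  365.20962002] [-5.56008376e-04  3.05284489e-01  2.31810004e-01 -2.25282128e-04
 -1.50053433e+00 -1.59631822e-01] [ 1.564 -0.     0.009 -0.126 -0.016 -0.184] [-0.98718961  0.15951924  0.00320735]
```

View pics/m5.png

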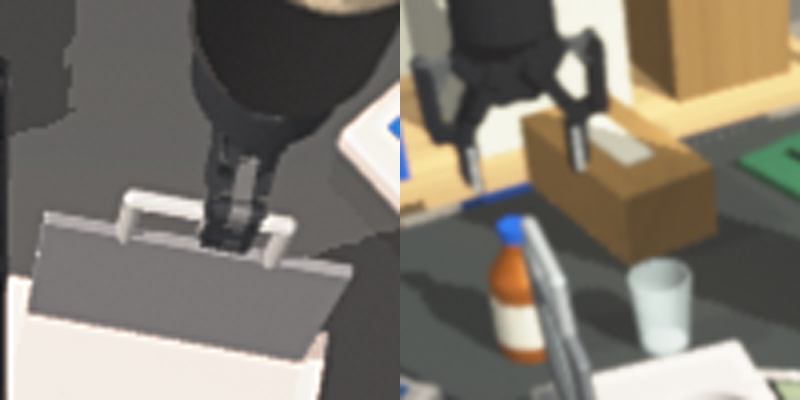

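The fingers straddle the bar centrally in both views, so I descend and pinch.

>>> play_rows:
  increments: "0.6 0 0 0 0 0 70;1.2 0 0 0 0 0 70;1.55 0 0 0 0 0 70;1.55 0 0 0 0 0 70;1.55 0 0 0 0 0 40;1.55 0 0 0 0 0 20;1.55 0 0 0 0 0 5;1.55 0 0 0 0 0 5;1.55 0 0 0 0 0 5;1.55 0 0 0 0 0 5"
  grip_force: 40

```text
clock: 20.12
tcp_pos: [642.3, -191.6, 290.6]
orientation: [0.538, -0.459, 0.538, 0.459]
wrist_force: [0.2, 1.4, 5.3]
grip_width: 10.6
```

```bash
python3 st.py; python3 -c "from h import *;print(arm.sense()['grip_width'])"
```

```text
[ 642.34563234 -191.56244487  290.5962982 ] [0.23202777 1.41006674 5.26174951] [ 0.30322912 -0.04337544 -0.136095  ] 0.06299579283222556 -0.1587543673573884 1.4126997558434051
10.608864209486216
```

```bash
cat > arc.py <<'E'
import sys,numpy as np
def b(a): return np.array([100-206*np.cos(a)+3*np.sin(a),100+206*np.sin(a)+3*np.cos(a)])
def seg(a0,a1,n):
    return ";".join("%.2f %.2f 0 0 0 0 5"%((b(a0)[1]-b(a)[1])/50,(b(a0)[0]-b(a)[0])/50) for a in np.linspace(a0,a1,n+1)[1:])
A=[1.65,1.3,.85,.4,.12,.0]; N=[10,10,10,8,8]
for i,n in enumerate(N): print(A[i],A[i+1],"|",seg(A[i],A[i+1],n))
E
python3 arc.py
```

```text
1.65 1.3 | -0.01 0.14 0 0 0 0 5;-0.02 0.29 0 0 0 0 5;-0.02 0.43 0 0 0 0 5;-0.01 0.58 0 0 0 0 5;-0.00 0.72 0 0 0 0 5;0.01 0.86 0 0 0 0 5;0.03 1.01 0 0 0 0 5;0.05 1.15 0 0 0 0 5;0.08 1.29 0 0 0 0 5;0.12 1.43 0 0 0 0 5
1.3 0.85 | 0.05 0.18 0 0 0 0 5;0.11 0.35 0 0 0 0 5;0.18 0.53 0 0 0 0 5;0.25 0.70 0 0 0 0 5;0.33 0.86 0 0 0 0 5;0.42 1.03 0 0 0 0 5;0.52 1.18 0 0 0 0 5;0.62 1.34 0 0 0 0 5;0.73 1.49 0 0 0 0 5;0.85 1.63 0 0 0 0 5
0.85 0.4 | 0.12 0.14 0 0 0 0 5;0.25 0.27 0 0 0 0 5;0.39 0.40 0 0 0 0 5;0.53 0.52 0 0 0 0 5;0.68 0.63 0 0 0 0 5;0.83 0.74 0 0 0 0 5;0.98 0.84 0 0 0 0 5;1.14 0.93 0 0 0 0 5;1.31 1.02 0 0 0 0 5;1.48 1.10 0 0 0 0 5
0.4 0.12 | 0.13 0.06 0 0 0 0 5;0.27 0.11 0 0 0 0 5;0.40 0.15 0 0 0 0 5;0.54 0.19 0 0 0 0 5;0.68 0.23 0 0 0 0 5;0.82 0.26 0 0 0 0 5;0.96 0.29 0 0 0 0 5;1.11 0.31 0 0 0 0 5
0.12 0.0 | 0.06 0.01 0 0 0 0 5;0.12 0.01 0 0 0 0 5;0.18 0.02 0 0 0 0 5;0.25 0.03 0 0 0 0 5;0.31 0.03 0 0 0 0 5;0.37 0.03 0 0 0 0 5;0.43 0.04 0 0 0 0 5;0.49 0.04 0 0 0 0 5
```

>>> play_rows:
  increments: "-0.01 0.14 0 0 0 0 5;-0.02 0.29 0 0 0 0 5;-0.02 0.43 0 0 0 0 5;-0.01 0.58 0 0 0 0 5;0 0.72 0 0 0 0 5;0.01 0.86 0 0 0 0 5;0.03 1.01 0 0 0 0 5;0.05 1.15 0 0 0 0 5;0.08 1.29 0 0 0 0 5;0.12 1.43 0 0 0 0 5"

```text
clock: 21.38
tcp_pos: [570.7, -179.9, 283.4]
orientation: [0.538, -0.459, 0.538, 0.459]
wrist_force: [1.4, 2.6, 2.5]
grip_width: 10.2
```

```bash
python3 st.py
```

```text
[ 570.72666588 -179.89490027  283.37580004] [1.35331007 2.63441917 2.53904189] [ 1.18695868 -0.86410441 -0.05765612] 0.12443304061889648 -0.1787694276950794 1.412560251166692
```

>>> play_rows:
  increments: "0.05 0.18 0 0 0 0 5;0.11 0.35 0 0 0 0 5;0.18 0.53 0 0 0 0 5;0.25 0.70 0 0 0 0 5;0.33 0.86 0 0 0 0 5;0.42 1.03 0 0 0 0 5;0.52 1.18 0 0 0 0 5;0.62 1.34 0 0 0 0 5;0.73 1.49 0 0 0 0 5;0.85 1.63 0 0 0 0 5"

```text
clock: 22.62
tcp_pos: [490.3, -167.0, 240.7]
orientation: [0.538, -0.459, 0.538, 0.459]
wrist_force: [-3.7, 7.2, 6.4]
grip_width: 10.4
```

```bash
python3 st.py
```

```text
[ 490.3038153  -166.9933132   240.69145606] [-3.6511069   7.2407036   6.39402129] [ 2.64461665  1.12039947 -0.02792758] 0.07678531575948 -0.20862633338537118 1.4126205770988687
```

A lateral force of 7 N is building along the bar (a small yaw error), so I ease it with a slight tool z shift.

>>> play_rows:
  increments: "0.12 0.14 0.02 0 0 0 5;0.25 0.27 0.03 0 0 0 5;0.39 0.40 0.04 0 0 0 5;0.53 0.52 0.04 0 0 0 5;0.68 0.63 0.05 0 0 0 5;0.83 0.74 0.05 0 0 0 5;0.98 0.84 0.06 0 0 0 5;1.14 0.93 0.06 0 0 0 5;1.31 1.02 0.06 0 0 0 5;1.48 1.10 0.06 0 0 0 5"

```text
clock: 23.88
tcp_pos: [436.8, -157.7, 167.5]
orientation: [0.537, -0.46, 0.539, 0.458]
wrist_force: [6.4, -13.3, -3.4]
grip_width: 10.6
```

```bash
python3 st.py
```

```text
[ 436.81361638 -157.70168002  167.46288702] [  6.43963197 -13.28704889  -3.38156822] [-4.6262071  -2.27559978 -0.04842359] 0.16043100971728563 -0.24239640885929833 1.4128375290559343
```

>>> play_rows:
  increments: "0.13 0.06 -0.01 0 0 0 5;0.27 0.11 -0.02 0 0 0 5;0.40 0.15 -0.03 0 0 0 5;0.54 0.19 -0.03 0 0 0 5;0.68 0.23 -0.03 0 0 0 5;0.82 0.26 -0.03 0 0 0 5;0.96 0.29 -0.03 0 0 0 5;1.11 0.31 -0.03 0 0 0 5"

```text
clock: 24.88
tcp_pos: [422.6, -155.5, 112.2]
orientation: [0.538, -0.46, 0.537, 0.458]
wrist_force: [5.8, -5.7, -0.5]
grip_width: 10.2
```

```bash
python3 st.py
```

```text
[ 422.56313005 -155.50120033  112.21940956] [ 5.78198454 -5.69032012 -0.54275254] [-2.40666398 -2.22398045 -0.06184857] 0.1073709363117814 -0.24786691090426743 1.4132559741523272
```

>>> play_rows:
  increments: "0.06 0.01 0 0 0 0 5;0.12 0.01 0 0 0 0 5;0.18 0.02 0 0 0 0 5;0.25 0.02 0 0 0 0 5;0.31 0.02 0 0 0 0 5;0.36 0.02 0 0 0 0 5;0.40 0.02 0 0 0 0 5;0.44 0.02 0 0 0 0 5;0.44 0.02 0 0 0 0 5"

```text
clock: 26.0
tcp_pos: [421.5, -155.4, 93.1]
orientation: [0.538, -0.461, 0.537, 0.458]
wrist_force: [-8.4, 2.5, 38.0]
grip_width: 10.2
```

```bash
python3 st.py
```

```text
[ 421.51797054 -155.37951006   93.08983911] [-8.42016491  2.50635967 37.98406731] [ 0.79036019  3.13851688 -0.10116378] 0.07806295529007912 -0.2484133272500736 1.4145163481193266
```

The force rose to 38 N, so something is in contact. I ease off and look.

>>> play_rows:
  increments: "-0.04 0 0 0 0 0 5;-0.05 0 0 0 0 0 5;-0.05 0 0 0 0 0 5"

```text
clock: 26.38
tcp_pos: [421.4, -155.3, 93.5]
orientation: [0.538, -0.46, 0.538, 0.458]
wrist_force: [2.1, -3.0, 8.9]
grip_width: 10.4
```

```bash
python3 st.py; python3 - <<'E'
from h import *
s=arm.grab_frame("scene")[:,:,::-1].copy();t=arm.grab_frame("top")[:,:,::-1].copy()
cv2.imwrite("pics/s6.png",s)
outs=[]
for c,im,(x,y,w,h) in (("top",t,(275,120,120,150)),("scene",s,(180,115,120,150))):
    big=cv2.resize(im[y:y+h,x:x+w],(400,500),interpolation=cv2.INTER_CUBIC);k=400/w
    for a,col in((0,(0,0,255)),(.06,(0,200,0))):
        # lid plate free edge/corners: bar ends
        L=place([524.5,-172.9,-.158],[[100-206*np.cos(a)+3*np.sin(a),q,100+206*np.sin(a)+3*np.cos(a)] for q in(-45,45)])
        u=(proj(c,L)-[x,y]+.5)*k; cv2.line(big,tuple(map(int,u[0])),tuple(map(int,u[1])),col,1)
    outs.append(big)
cv2.imwrite("pics/m6.png",np.hstack(outs))
E
```

```text
[ 421.38789473 -155.30470425   93.48505006] [ 2.13365692 -3.01110519  8.8573071 ] [-1.42745636 -0.59555465 -0.11393646] 0.06753941299393773 -0.24838815314912227 1.4135457934804374
```

View pics/m6.png

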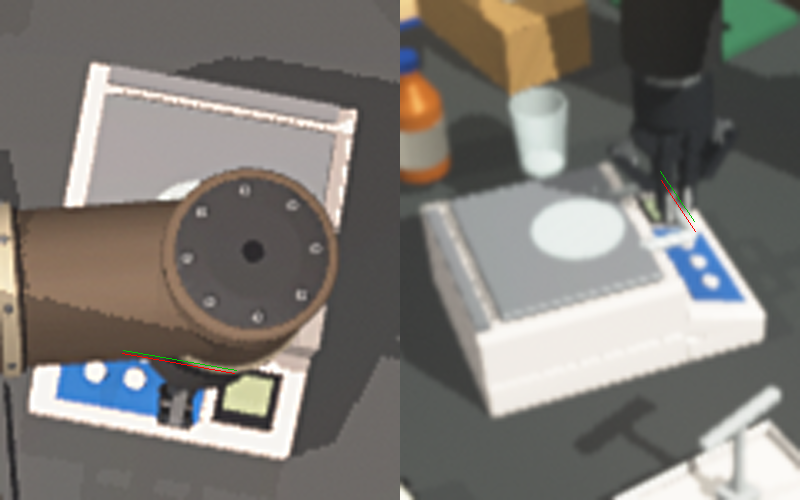

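The lid plate lies flat on the housing and contact is stiff: 9 N remains after a 2.5 mm retreat that moved the tool only 0.4 mm. The lid is shut, so I release gently and rise.

>>> play_rows:
  increments: "-0.01 0 0 0 0 0 12;-0.01 0 0 0 0 0 18;-0.01 0 0 0 0 0 30;-0.01 0 0 0 0 0 42;-0.01 0 0 0 0 0 42;-0.15 0 0 0 0 0 42;-0.5 0 0 0 0 0 42;-1.2 0 0 0 0 0 42;-2.2 0 0 0 0 0 42;-3 0 0 0 0 0 42"

```text
clock: 27.72
tcp_pos: [420.6, -154.7, 244.9]
orientation: [0.538, -0.459, 0.538, 0.459]
wrist_force: [1.5, 0.0, -1.0]
grip_width: 41.8
```

>>> play_rows:
  increments: "-0.6 1 0 0 0 0 42;-0.6 1 0 0 0 0 42;-0.6 0.5 -2 0 0 0 42;-0.6 0.5 -3 0 0 0 42;-0.6 0.5 -4 0 0 0 42;-0.6 0.5 -4 0 0 0 42;-0.6 0.5 -4 0 0 0 42"

```text
clock: 28.6
tcp_pos: [363.9, -348.9, 271.5]
orientation: [0.538, -0.458, 0.539, 0.459]
wrist_force: [0.4, 0.4, 0.6]
grip_width: 41.9
```

```bash
python3 st.py; python3 - <<'E'
from h import *
s=arm.grab_frame("scene")[:,:,::-1].copy();t=arm.grab_frame("top")[:,:,::-1].copy()
for c in("scene","top"):
  for n in("key","lid_bar","lid","vial","beaker"): print(c,n,[(np.round(d["extent"]).tolist(),round(d["p"],2)) for d in arm.spot_in(c,n)][:3])
f=lambda im,x,y,w,h:cv2.resize(im[y:y+h,x:x+w],(400,450),interpolation=cv2.INTER_CUBIC)
cv2.imwrite("pics/m7.png",np.hstack([f(t,180,60,240,270),f(s,176,130,160,180)]))
E
```

```text
[ 363.89613345 -348.86237651  271.47520835] [0.41802854 0.39084523 0.59718003] [ 0.09274003  0.02993372 -0.01099256] 0.29445815831422806 0.21359866481159265 1.4101786676555794
scene key [([269.0, 231.0, 294.0, 270.0], 0.66), ([379.0, 218.0, 406.0, 282.0], 0.66), ([339.0, 235.0, 350.0, 266.0], 0.46)]
scene lid_bar [([194.0, 164.0, 271.0, 209.0], 0.66)]
scene lid [([193.0, 165.0, 269.0, 212.0], 0.75)]
scene vial [([274.0, 285.0, 283.0, 299.0], 0.62), ([196.0, 163.0, 270.0, 210.0], 0.34)]
scene beaker [([214.0, 144.0, 229.0, 168.0], 0.71), ([349.0, 300.0, 388.0, 346.0], 0.2)]
top key [([119.0, 261.0, 166.0, 292.0], 0.67), ([216.0, 170.0, 231.0, 205.0], 0.66)]
top lid_bar [([296.0, 153.0, 333.0, 226.0], 0.85)]
top lid [([297.0, 146.0, 329.0, 226.0], 0.62)]
top vial []
top beaker []
```

View pics/m7.png

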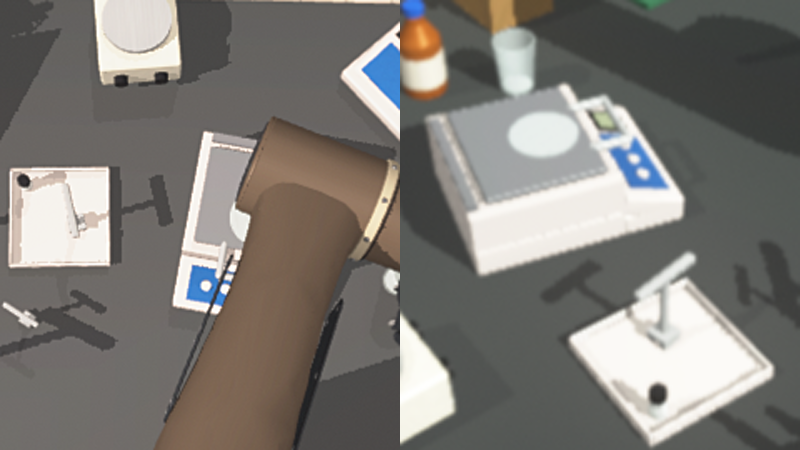

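The lid lies flat, the key is upright in the tray, the vial, beaker and bottle look unmoved, and the arm is clear. I hand in the job.

```bash
python3 -c "
from plant import arm
print(arm.close_job(), arm.sense()['clock'])"
```

```text
the job is handed in; nothing more can be done
the job is handed in; nothing more can be done
```

The job is handed in, with every step carried out in the order asked, at about 29 s of the 72 s allowed.

- **Nut:** I took the middle-sized key from the tray, seated it on the fin and turned it clockwise. The moment rose from about 0.05 to 0.63 N·m against the stop. Afterwards the fin pointed about 39° clockwise of world x; 35° is expected at the stop.
- **Key:** It is back upright in the tray at its old spot, and the last pictures from both cameras show it standing.
- **Lid:** I lowered it held by its bar and let go only once it rested on the housing. The last pictures show it flat and the arm clear.

**Checks that disagreed or fell short**
- **Lid closing:** The wrist force rose briefly to 38 N as the lid met the housing. The bar ended about 10 mm above the fingertips rather than 15 mm, so it seems to have slipped slightly in the pads. A sideways force of up to 13 N along the bar also showed during the swing.
- **Cameras:** The scene camera sat about 1 px off the top camera's fit.
- **Other things on the bench:** The vial, beaker and reagent bottle look unmoved in the scene picture. I did not check the jar and screwdriver at the end.

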